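Lock the solder reel on its holder with the hairpin clip

ROBOT

A 6-joint arm with a two-finger parallel gripper is mounted at the origin on a cart in front of the work surface, level with it; the furniture and walls round the work are solid. World frame = base frame: x ahead of the robot, y to its left, z up, the work surface at z = 0. Lengths are in m, angles in rad, forces in N, time in s.
With the tool pointing down it reaches from about 0.35 to 0.725 m from the base axis. Payload 4.3 kg.
Tool frame: the origin (TCP) lies midway between the tips of the shut fingers; the grasp point (between the pads) lies 19 mm behind it; z points along the fingers, x is the direction in which the jaws open and shut, and the axes are right-handed (so a half turn about z gives the same grasp; the last joint's range is limited). The gripper opens to 85 mm and grips with 20 to 120 N. Pads are 22 mm wide; open, the fingers measure 114 mm over their backs; the gripper's body (76 mm by 85 mm) begins 54 mm behind the grasp point. The pads swing forward as they close: fully open they stand 13 mm farther back than shut.
Start: joints at [-1.256, 0.377, 0.081, 1.274, 0, 1.46], TCP at [0.237, -0.524, 0.231] pointing down, gripper open.
Joint ranges: [-2.72, 2.72], [-0.84, 1.66], [-1.02, 1.22], [-1.77, 2.12], [-1.37, 1.28], [-3.14, 3.14]. Speed limits (rad/s): [2.57, 2.57, 3.14, 3.14, 3.14, 3.14].

INTERFACE

Orientations are given as a rotation vector (axis times angle).
In Python, from rig import bot gives the robot as it stands.
- The arm moves only by the tool step_arm, never from a script. Its argument "steps" is a list of rows, each an object of numbers: "dx", "dy", "dz": the shift along the world's x, y, z in cm; "wx", "wy", "wz": the turn, a rotation vector about the world's x, y, z in degrees; "hand": the opening, from 0 (shut) to 1 (fully open). A call has 1 to 12 rows; each row is the pose to reach, as a shift and turn from the pose commanded when the call began; what a row does not reach only later rows make up. A row lasts 1/8 s, in which the tool goes at most 62.5 mm and 10.7 degrees, less where a joint would pass 70% of its speed; a pose out of reach is approached as far as the arm can. A call with a gripper value outside its range is refused whole. The fingers move at their own pace and stop on an object; the grip force is fixed at half the most. Time passes only in rows, so rows that repeat a pose let the fingers close. It gives the time, the measured TCP pose, the force and the opening at its end, in the units of the state.
- bot.observe(): the state, without advancing time (a new reading comes with each control period).
- bot.capture(name): name is "scene" or "top" or "wrist"; returns the picture (384x512x3 uint8, blue, green, red); there is no depth.
- bot.camera_params(name): a dict with "mtx" (3x3 intrinsics, pixels), "world_to_cam" (4x4, takes a point from world to camera coordinates). Camera axes: x right, y up, looking along -z (the intrinsics and any distortion apply to the point x, -y, -z); pixel columns grow to the right and rows downward; lengths in m; the calibration is good to about 2 mm. The wrist camera is an equidistant fisheye: a pixel r from the principal point sees the ray r / f radians off the axis. A picture is of the moment at which its call begins: read the wrist's pose just before it. camera_params takes no time and is no camera call; for the wrist camera it gives the pose at the moment of the call.
- bot.close_job(): hands the job in, once; it reports no verdict.
The state is a dict: "t": time; "joints": joint angles; "dq": joint speeds; "tau": joint torques, N m; "position": TCP position; "orientation": TCP orientation; "force": force on the tool from outside, world axes, zero at the start; "moment": the same for the moment, N m; "opening": finger opening in m.
Only numpy, scipy, OpenCV 4.12 (cv2) and the standard library are available. Lean on these libraries where they do the work, as an engineer would, in place of code of your own. Each camera call takes 0.05 s, during which the arm holds its last target.

TASK

Lock the solder reel onto its spindle: pick up the hairpin spring clip from the desk, bring it level with the spindle's groove and push it sideways over the shank until it snaps past the bulge in its legs and sits fully home, then let go. The spindle has some free play in the holder's slot, so feel for the snap and do not force the clip once it is home, and leave the other things on the desk where they are.

Things in the scene. Friction and masses are not known exactly. Their poses are not given: they have to be found in the camera images.
- clip: Hairpin spring clip lying flat on the desk: straight black dipped tail, 56 x 14 x 6.4 mm, a wire loop behind it, two springy steel wire legs (4.4 thick) in front. Origin: underside of the tail, on the centre line; x points from the tail to the open leg ends, z up. Tail from x = -20 to +36, loop back to -34, leg ends at +60. About 40 g.
- clip_grip (a point): Where to grip the clip: on the tail at x = -8, 3.2 above its underside. Pinch it across its 14 mm width (the clip's y). Gripped farther forward, the fingers would meet the reel (radius 29 mm) under the groove.
- clip_eye (a point): Centre of the clip's round eye, 49.3 mm in front of clip_grip at the same height; the spindle's axis lies here once the clip is home. x points to the leg ends. The legs flare to 20 mm inner width at their ends, narrow to 5 mm at the bulge, 6 mm in front of this point; the tail's flat front stops the shank 5 mm behind it.
- spindle: The upright steel spindle with its carriage and the solder reel (58 across). z up; x is the way the holder's slot lets it slide, roughly away from the robot: push the clip on along +x. It starts anywhere in 44 mm of play and slides with 2 N of drag, so it runs ahead of the clip up to the slot's end, which is not measured. Origin on its axis at desk level.
- groove (a point): Middle of the spindle's groove, on its axis, 53.5 above the desk. Shank 10 thick; groove 10 high, between a washer (40 across, top 5.5 below) on the reel and a knob (20 across, underside 5.5 above, top 17.5 above). At the slot's end the legs spread at 6 to 11 N and snap; home, the force rises steeply. Over 20 N between clip and spindle would bend the clip.
- coupler: White cable coupler block, 35 x 21 x 18, a bystander; origin under its centre.
- ferrite: Black two-part ferrite block, 37 x 26 x 25, a bystander; origin under its centre.
- marker: Marker pen lying down, 135 long, a bystander; origin under its centre.
- cap: Grey ribbed dust cap, 30 across, 14 high, a bystander; origin under its centre.
- cell: Blue battery cell standing upright, 26 across, 50 high, a bystander; origin under its centre.

How it is judged:
On the way, in this order (a step that is already met when the one before it is completed fails the run):
1. the clip is lifted off the desk in the gripper (height (world z) of clip above 0.03 m and contact force between the fingers and clip above 0.5 N), for 0.1 s.
2. the clip has snapped onto the spindle's shank (horizontal distance between clip_eye and groove below 0.003 m and distance between clip_eye and groove below 0.005 m), for 0.1 s.
At the end, for the whole second after the job is handed in: The clip sits in the spindle's groove, its eye's centre within 3 mm sideways and 5 mm in all of the groove's middle, lying within 0.3 rad of level, at rest and released (all of step 2 and angle between clip's own z axis and vertical below 0.3 rad and linear speed of clip below 0.02 m/s and contact force between the fingers and clip below 0.1 N); the robot touches nothing.
It fails at once if the clip is forced against the holder with more than 20 N (contact force between clip and spindle above 20 N).
It fails at once if a bystander is moved by more than 25 mm (distance of any of coupler, ferrite, marker, cap, cell from where it was at the start of the episode above 0.025 m).
It also fails if it takes over 48 s, if anything falls off the work surface, if the arm or the gripper's body presses on something with over 40 N, if the wrist force passes 120 N, or if a joint passes its speed limit or range.

## Working session

There is one attempt and no reset: what is moved stays moved. The work goes in short steps, Python scripts to look and compute and a tool call to move; the robot and the scene stay as the last step left them, time stands still between calls to the robot, and variables do not carry over. Pictures are saved under pics/ and viewed, and the job is handed in when it is done.

Besides the shell and the picture viewer there is one more tool, called after "Request:" as a command line: name --argument value ..., lists and objects as JSON in quotes. step_arm: Moves the arm, as the interface text tells. Its arguments: {"type":"object","properties":{"steps":{"type":"array"}},"required":["steps"]}

```bash
ls; mkdir -p pics; python3 - <<'E'
from rig import bot
import cv2
s=bot.observe();print({k:s[k] for k in s})
for n in ("scene","top"):
    im=bot.capture(n);cv2.imwrite(f"pics/{n}0.png",im)
    p=bot.camera_params(n);print(n,p)
E
```

```text
pics
{'t': 0.0, 'joints': array([-1.25629415e+00,  3.78085113e-01,  7.96161553e-02,  1.27442027e+00,
       -1.83800008e-05,  1.46047135e+00]), 'dq': array([-0.00065603,  0.00095522,  0.00197983,  0.0008992 , -0.00169893,
        0.00031204]), 'tau': array([-1.31224850e-03, -4.63609028e+01,  2.69871676e+01,  2.09053274e-02,
       -4.69149036e-04, -2.42468573e-06]), 'position': array([ 0.23677204, -0.52325137,  0.23034454]), 'orientation': array([-2.63873914e+00,  1.70248123e+00,  2.56658929e-03]), 'force': array([-0.78406869, -0.11953357,  0.58442495]), 'moment': array([ 0.02684204, -0.04416195, -0.00456065]), 'opening': 0.0853992048376491}
scene {'mtx': array([[414.79192617,   0.        , 257.87822586],
       [  0.        , 414.79192617, 188.37646217],
       [  0.        ,   0.        ,   1.        ]]), 'world_to_cam': array([[ 0.81583629, -0.57824942,  0.00622483, -0.56917481],
       [ 0.35725006,  0.5124405 ,  0.78088228, -0.12349406],
       [-0.45473458, -0.63484828,  0.6246472 , -0.80020874],
       [ 0.        ,  0.        ,  0.        ,  1.        ]])}
top {'mtx': array([[352.36014856,   0.        , 254.82304003],
       [  0.        , 352.36014856, 197.91203516],
       [  0.        ,   0.        ,   1.        ]]), 'world_to_cam': array([[ 0.00625087, -0.99967933, -0.02453887, -0.21738979],
       [ 0.99695956,  0.00432412,  0.07780056, -0.51628815],
       [-0.07766951, -0.02495058,  0.9966669 , -0.90804057],
       [ 0.        ,  0.        ,  0.        ,  1.        ]])}
```

```bash
python3 - <<'E'
import cv2
for n in ("scene","top"):
    im=cv2.imread(f"pics/{n}0.png");cv2.imwrite(f"pics/{n}0b.png",cv2.resize(im,(800,600),interpolation=cv2.INTER_CUBIC))
E
```

```text
(no output)
```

View pics/scene0b.png

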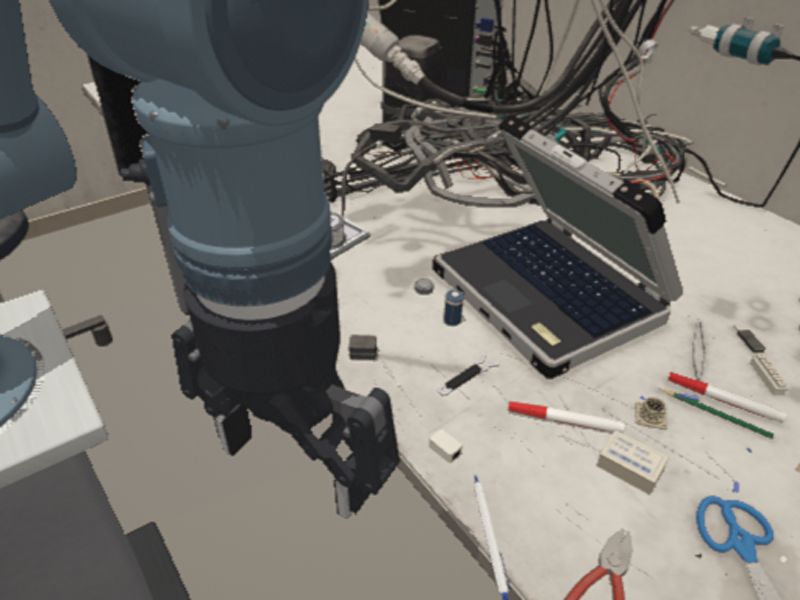

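View pics/top0b.png

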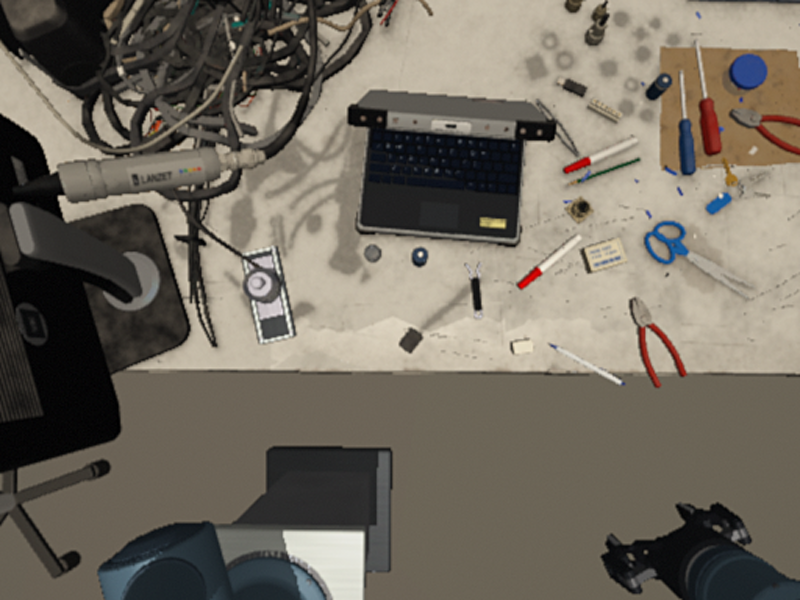

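```bash
python3 - <<'E'
import cv2
im=cv2.imread("pics/top0.png")
a=im[150:225,145:225];cv2.imwrite("pics/top_sp.png",cv2.resize(a,None,fx=7.5,fy=7.5,interpolation=cv2.INTER_CUBIC))
b=im[150:230,230:340];cv2.imwrite("pics/top_cl.png",cv2.resize(b,None,fx=7,fy=7,interpolation=cv2.INTER_CUBIC))
im=cv2.imread("pics/scene0.png")
b=im[170:300,200:330];cv2.imwrite("pics/sc_cl.png",cv2.resize(b,None,fx=4.5,fy=4.5,interpolation=cv2.INTER_CUBIC))
b=im[120:170,200:250];cv2.imwrite("pics/sc_sp.png",cv2.resize(b,None,fx=10,fy=10,interpolation=cv2.INTER_CUBIC))
E
```

```text
(no output)
```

View pics/top_sp.png

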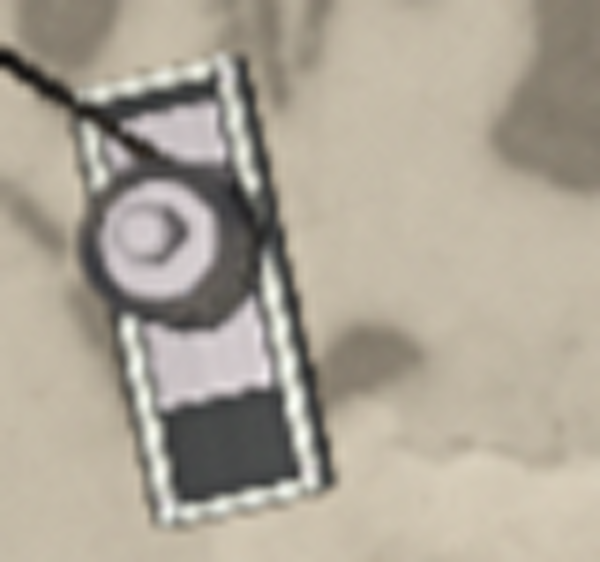

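View pics/top_cl.png

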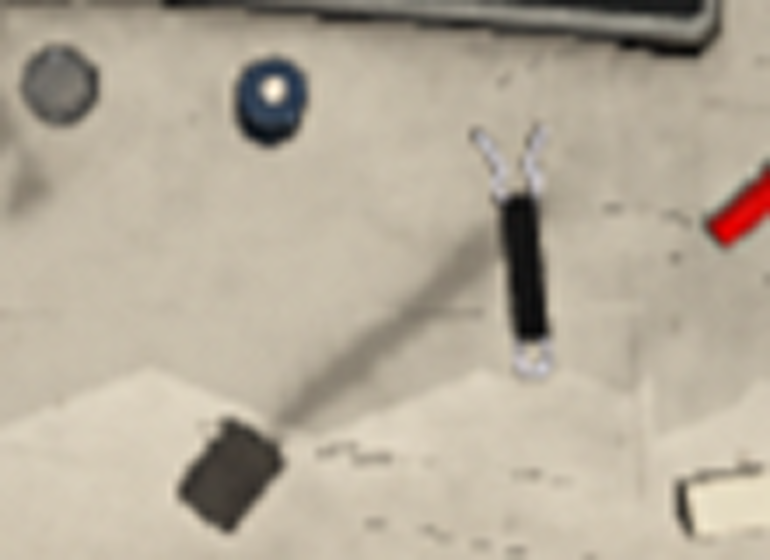

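View pics/sc_cl.png

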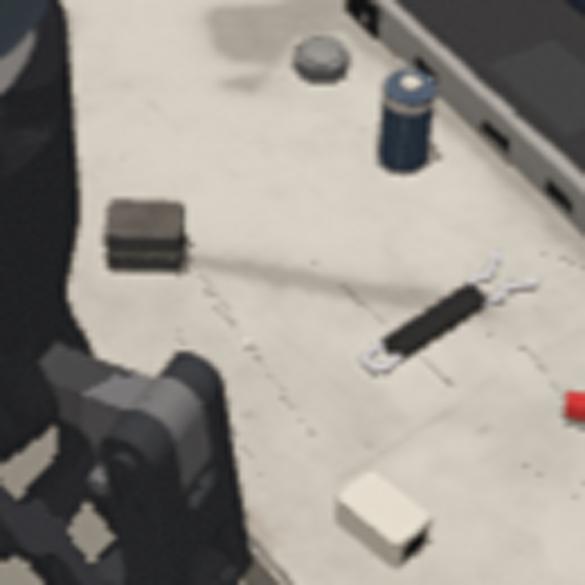

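View pics/sc_sp.png

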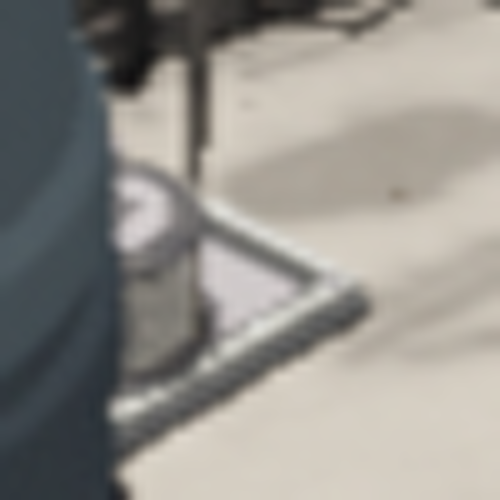

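```bash
cat > h.py <<'E'
import numpy as np
def ray(p,uv):
    K=p["mtx"];T=np.array(p["world_to_cam"]);R=T[:3,:3];t=T[:3,3]
    d=np.array([(uv[0]-K[0,2])/K[0,0],-(uv[1]-K[1,2])/K[1,1],-1.])
    return -R.T@t,R.T@d
def atz(p,uv,z):
    c,d=ray(p,uv);return c+d*(z-c[2])/d[2]
def fray(p,uv):
    K=p["mtx"];T=np.array(p["world_to_cam"]);R=T[:3,:3];t=T[:3,3]
    a=(uv[0]-K[0,2])/K[0,0];b=(uv[1]-K[1,2])/K[1,1];th=np.hypot(a,b)
    s=np.sin(th)/max(th,1e-9);d=np.array([a*s,-b*s,-np.cos(th)])
    return -R.T@t,R.T@d
def fatz(p,uv,z):
    c,d=fray(p,uv);return c+d*(z-c[2])/d[2]
def fproj(p,X):
    K=p["mtx"];T=np.array(p["world_to_cam"]);x=T[:3,:3]@np.array(X)+T[:3,3]
    v=np.array([x[0],-x[1],-x[2]]);r=np.hypot(v[0],v[1]);th=np.arctan2(r,v[2])
    return K[0,0]*th*v[0]/r+K[0,2],K[1,1]*th*v[1]/r+K[1,2]
E
python3 - <<'E'
from rig import bot
from h import *
p=bot.camera_params("top")
def T(u,v,ox,oy,f,z): 
    return atz(p,((u+.5)/f-.5+ox,(v+.5)/f-.5+oy),z)
sp=lambda u,v,z:T(u,v,145,150,7.5,z)
cl=lambda u,v,z:T(u,v,230,150,7,z)
print("knob",sp(146,231,.071),"washer",sp(158,239,.048))
print("holder corners", sp(160,522,0.01),sp(330,488,.01),sp(235,55,.01),sp(78,95,.01))
a,b=cl(521,197,.0064),cl(533,340,.0064);print("front",a,"rear",b,np.linalg.norm(a-b), np.degrees(np.arctan2(*(a-b)[[1,0]])))
print("legs",cl(478,130,.005),cl(541,128,.005),"loop",cl(533,375,.005))
print("cell",cl(272,90,.05),"cap",cl(60,85,.014),"fer",cl(232,470,.025),"cpl",cl(735,500,.018))
w=bot.camera_params("wrist");print(w)
E
```

```text
knob [0.55626339 0.01128772 0.071     ] washer [0.55645232 0.01367585 0.048     ]
holder corners [0.46045765 0.02104938 0.01      ] [ 0.47280216 -0.03910045  0.01      ] [ 0.62762349 -0.00164894  0.01      ] [0.61303277 0.05460165 0.01      ]
front [ 0.57276433 -0.34492475  0.0064    ] rear [ 0.51826464 -0.3492013   0.0064    ] 0.054667214263580226 4.486764591136747
legs [ 0.59867144 -0.32884386  0.005     ] [ 0.59949534 -0.35281156  0.005     ] loop [ 0.50508629 -0.34930268  0.005     ]
cell [ 0.60585448 -0.24962373  0.05      ] cap [ 0.61411374 -0.16956659  0.014     ] fer [ 0.46803462 -0.23561356  0.025     ] cpl [ 0.4581424  -0.42222554  0.018     ]
{'mtx': array([[297.31863964,   0.        , 257.31102946],
       [  0.        , 297.31863964, 196.35679374],
       [  0.        ,   0.        ,   1.        ]]), 'world_to_cam': array([[ 0.41197072, -0.91119323, -0.00264959, -0.57341638],
       [ 0.87468935,  0.396278  , -0.27907399,  0.03618047],
       [ 0.2553403 ,  0.11265274,  0.96026595, -0.37866897],
       [ 0.        ,  0.        ,  0.        ,  1.        ]])}
```

Request:
step_arm --steps '[{"dx": 29.3,"dy": 17.5,"dz": -9,"wz": -19.8,"hand": 1},{"dx": 29.3,"dy": 17.5,"dz": -9,"wz": -19.8,"hand": 1},{"dx": 29.3,"dy": 17.5,"dz": -9,"wz": -19.8,"hand": 1},{"dx": 29.3,"dy": 17.5,"dz": -9,"wz": -19.8,"hand": 1},{"dx": 29.3,"dy": 17.5,"dz": -9,"wz": -19.8,"hand": 1},{"dx": 29.3,"dy": 17.5,"dz": -9,"wz": -19.8,"hand": 1},{"dx": 29.3,"dy": 17.5,"dz": -9,"wz": -19.8,"hand": 1},{"dx": 29.3,"dy": 17.5,"dz": -9,"wz": -19.8,"hand": 1}]'

```text
validation failed for argument at $.st...
```

```bash
python3 - <<'E'
from rig import bot
import cv2,pickle
s=bot.observe();print(s['t'],s['position'],s['orientation'],s['joints'],s['dq'].round(3))
p=bot.camera_params("wrist");im=bot.capture("wrist");cv2.imwrite("pics/w1.png",im);pickle.dump(p,open("w1.pkl","wb"))
im2=cv2.resize(im,(800,600),interpolation=cv2.INTER_CUBIC);cv2.imwrite("pics/w1b.png",im2)
im=bot.capture("top");cv2.imwrite("pics/t1.png",im)
E
```

```text
0.1 [ 0.23679566 -0.5233394   0.23044682] [-2.63884603e+00  1.70261947e+00  2.24346904e-03] [-1.25630383e+00  3.78003892e-01  7.97606817e-02  1.27438251e+00
 -1.59623221e-05  1.46049873e+00] [-0.001 -0.004  0.004 -0.001 -0.     0.001]
```

View pics/w1b.png

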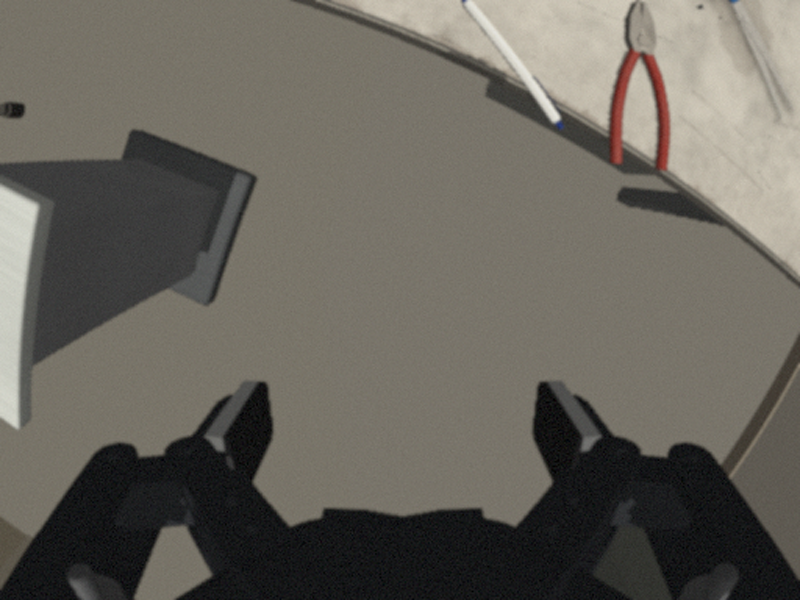

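Request:
step_arm --steps '[{"dx": 5.0,"dy": 3.0,"dz": 0.0,"wx": 0.0,"wy": 0.0,"wz": 0.0,"hand": 1.0}]'

```text
t: 0.32
position: [0.2852, -0.4955, 0.2308]
orientation: [2.634, -1.711, -0.0]
force: [0.6, -0.4, -0.9]
opening: 0.0856
```

Request:
step_arm --steps '[{"dx": 24.3,"dy": 14.5,"dz": -9,"wx": 0,"wy": 0,"wz": -19.8,"hand": 1},{"dx": 24.3,"dy": 14.5,"dz": -9,"wx": 0,"wy": 0,"wz": -19.8,"hand": 1},{"dx": 24.3,"dy": 14.5,"dz": -9,"wx": 0,"wy": 0,"wz": -19.8,"hand": 1},{"dx": 24.3,"dy": 14.5,"dz": -9,"wx": 0,"wy": 0,"wz": -19.8,"hand": 1},{"dx": 24.3,"dy": 14.5,"dz": -9,"wx": 0,"wy": 0,"wz": -19.8,"hand": 1},{"dx": 24.3,"dy": 14.5,"dz": -9,"wx": 0,"wy": 0,"wz": -19.8,"hand": 1},{"dx": 24.3,"dy": 14.5,"dz": -9,"wx": 0,"wy": 0,"wz": -19.8,"hand": 1},{"dx": 24.3,"dy": 14.5,"dz": -9,"wx": 0,"wy": 0,"wz": -19.8,"hand": 1}]'

```text
t: 1.32
position: [0.5292, -0.35, 0.1419]
orientation: [2.306, -2.133, 0.001]
force: [0.4, -0.1, 0.8]
opening: 0.0854
```

```bash
python3 - <<'E'
from rig import bot
import cv2,pickle
s=bot.observe();print(s['t'],s['position'],s['orientation'],s['joints'],s['dq'].round(3))
p=bot.camera_params("wrist");im=bot.capture("wrist");cv2.imwrite("pics/w2.png",im);pickle.dump(p,open("w2.pkl","wb"))
im2=cv2.resize(im,(800,600),interpolation=cv2.INTER_CUBIC);cv2.imwrite("pics/w2b.png",im2)
E
```

```text
1.325 [ 0.52924014 -0.34999849  0.14192198] [ 2.30558142e+00 -2.13349579e+00  1.20678543e-03] [-6.84035845e-01  5.33131626e-01  9.26226387e-02  1.12954134e+00
 -3.80547682e-04  2.38006331e+00] [-0.005 -0.004 -0.001 -0.001  0.001  0.001]
```

View pics/w2b.png

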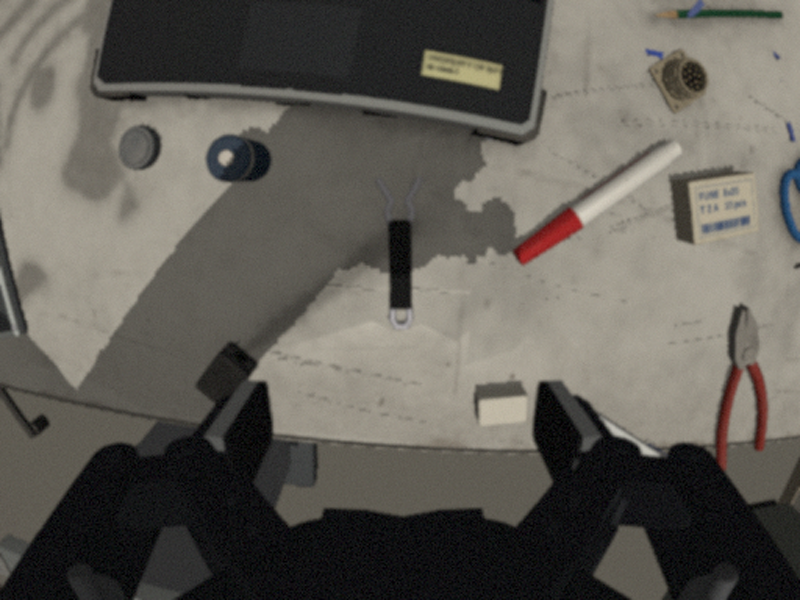

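```bash
python3 - <<'E'
import cv2
im=cv2.imread("pics/w2.png")
b=im[105:220,215:300];cv2.imwrite("pics/w2c.png",cv2.resize(b,None,fx=5,fy=5,interpolation=cv2.INTER_CUBIC))
E
```

```text
(no output)
```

View pics/w2c.png

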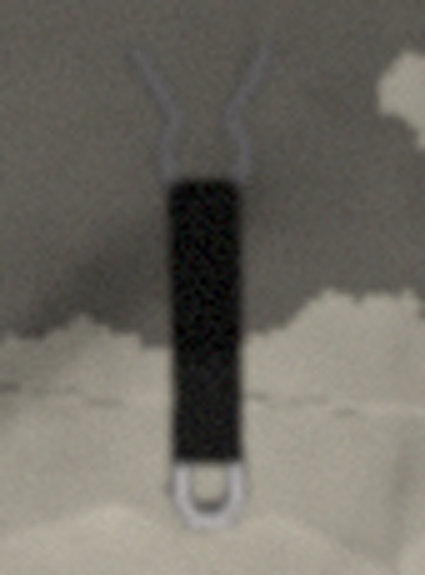

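```bash
python3 - <<'E'
from h import *
import pickle
p=pickle.load(open("w2.pkl","rb"))
q=lambda u,v,z:fatz(p,((u+.5)/5-.5+215,(v+.5)/5-.5+105),z)
a=q(204.5,180,.0064);b=q(208,460,.0064)
print(a,b,np.linalg.norm(a-b),np.degrees(np.arctan2(*(a-b)[[1,0]])))
d=(a-b)/np.linalg.norm(a-b);print("grip",b+.012*d,a-.044*d)
print(q(133,48,.005),q(266,42,.005),q(207,528,.003))
c,_=fray(p,(0,0));print(c)
E
```

```text
[ 0.57306572 -0.34458053  0.0064    ] [ 0.5189451  -0.34938341  0.0064    ] 0.05433331485913314 5.071371986096639
grip [ 0.53089813 -0.34832265  0.0064    ] [ 0.52923797 -0.34846998  0.0064    ]
[ 0.59673488 -0.32946946  0.005     ] [ 0.59971693 -0.35394329  0.005     ] [ 0.50385067 -0.3503238   0.003     ]
[ 0.59967823 -0.34423271  0.28368083]
```

Request:
step_arm --steps '[{"dx": 0.1,"dy": 0.15,"dz": -6,"wx": 0,"wy": 0,"wz": 0.5,"hand": 1},{"dx": 0.1,"dy": 0.15,"dz": -12,"wx": 0,"wy": 0,"wz": 0.5,"hand": 1},{"dx": 0.1,"dy": 0.15,"dz": -13.8,"wx": 0,"wy": 0,"wz": 0.5,"hand": 1},{"dx": 0.1,"dy": 0.15,"dz": -13.8,"wx": 0,"wy": 0,"wz": 0.5,"hand": 0.4},{"dx": 0.1,"dy": 0.15,"dz": -13.8,"wx": 0,"wy": 0,"wz": 0.5,"hand": 0.4},{"dx": 0.1,"dy": 0.15,"dz": -13.8,"wx": 0,"wy": 0,"wz": 0.5,"hand": 0.4},{"dx": 0.1,"dy": 0.15,"dz": -13.8,"wx": 0,"wy": 0,"wz": 0.5,"hand": 0.4}]'

```text
t: 2.25
position: [0.532, -0.3482, 0.005]
orientation: [-2.317, 2.121, -0.005]
force: [0.0, -0.4, -0.4]
opening: 0.0344
```

```bash
python3 - <<'E'
from rig import bot
import cv2,pickle
s=bot.observe();print(s['t'],s['position'],s['orientation'],s['opening'],s['force'])
p=bot.camera_params("wrist");im=bot.capture("wrist");cv2.imwrite("pics/w3.png",im);pickle.dump(p,open("w3.pkl","wb"))
b=im[150:350,130:390];cv2.imwrite("pics/w3b.png",cv2.resize(b,None,fx=3,fy=3,interpolation=cv2.INTER_CUBIC))
from h import *
for x in (s['position'],s['position']+[0,0,.01],(.530,-.3484,.0064)):print(fproj(p,x))
E
```

```text
2.25 [ 0.53204678 -0.34821598  0.00495534] [-2.31697156  2.12145493 -0.00455859] 0.03444569691291402 [ 0.01287783 -0.4473968  -0.37736156]
(np.float64(257.93548432770615), np.float64(249.682870311427))
(np.float64(257.99763649849604), np.float64(258.52630056324693))
(np.float64(257.9478576862011), np.float64(254.35517628095238))
```

View pics/w3b.png

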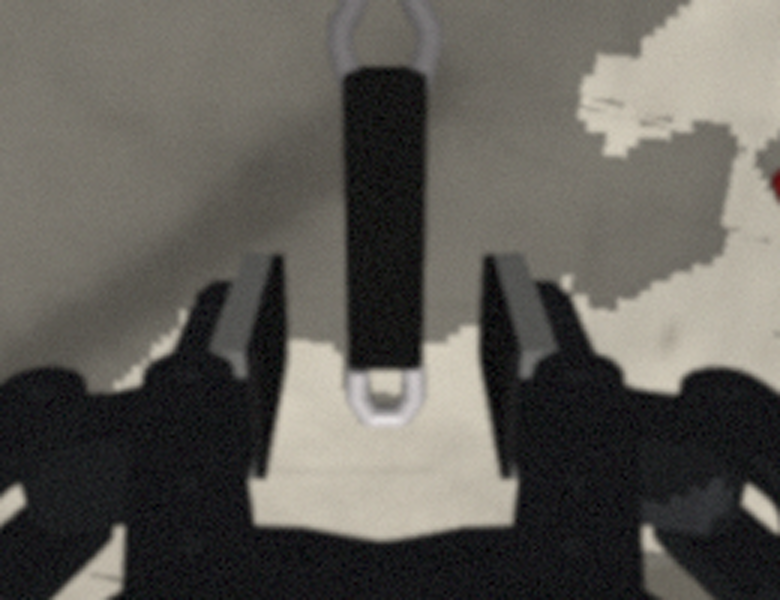

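Request:
step_arm --steps '[{"dx": -0.15,"dy": 0,"dz": -0.4,"wx": 0,"wy": 0,"wz": 0,"hand": 0.4},{"dx": -0.15,"dy": 0,"dz": -0.4,"wx": 0,"wy": 0,"wz": 0,"hand": 0.4},{"dx": -0.15,"dy": 0,"dz": -0.4,"wx": 0,"wy": 0,"wz": 0,"hand": 0.25},{"dx": -0.15,"dy": 0,"dz": -0.4,"wx": 0,"wy": 0,"wz": 0,"hand": 0.25}]'

```text
t: 2.8
position: [0.53, -0.3475, 0.0002]
orientation: [-2.317, 2.121, -0.002]
force: [-0.1, 0.6, 4.9]
opening: 0.0212
```

Request:
step_arm --steps '[{"dx": 0,"dy": -0.05,"dz": 0.1,"wx": 0,"wy": 0,"wz": 0,"hand": 0.2},{"dx": 0,"dy": -0.05,"dz": 0.1,"wx": 0,"wy": 0,"wz": 0,"hand": 0},{"dx": 0,"dy": -0.05,"dz": 0.1,"wx": 0,"wy": 0,"wz": 0,"hand": 0},{"dx": 0,"dy": -0.05,"dz": 0.1,"wx": 0,"wy": 0,"wz": 0,"hand": 0},{"dx": 0,"dy": -0.05,"dz": 0.1,"wx": 0,"wy": 0,"wz": 0,"hand": 0},{"dx": 0,"dy": -0.05,"dz": 0.1,"wx": 0,"wy": 0,"wz": 0,"hand": 0}]'

```text
t: 3.55
position: [0.5294, -0.348, 0.0006]
orientation: [2.317, -2.122, 0.0]
force: [-0.4, 1.0, 5.3]
opening: 0.0113
```

```bash
python3 - <<'E'
from rig import bot
s=bot.observe();print(s['t'],s['position'],s['orientation'],s['opening'],s['force'])
E
```

```text
3.55 [ 0.52943216 -0.3480011   0.00063395] [ 2.31673301e+00 -2.12152282e+00  2.50019954e-04] 0.011290863734220648 [-0.38679198  0.97237101  5.31372062]
```

Request:
step_arm --steps '[{"dx": 0,"dy": 0,"dz": 0,"wx": 0,"wy": 0,"wz": 0,"hand": 0},{"dx": 0,"dy": 0,"dz": 1,"wx": 0,"wy": 0,"wz": 0,"hand": 0},{"dx": 0,"dy": 0,"dz": 3,"wx": 0,"wy": 0,"wz": 0,"hand": 0},{"dx": 0,"dy": 0,"dz": 5,"wx": 0,"wy": 0,"wz": 0,"hand": 0},{"dx": 0,"dy": 0,"dz": 7,"wx": 0,"wy": 0,"wz": 0,"hand": 0},{"dx": 0,"dy": 0,"dz": 9,"wx": 0,"wy": 0,"wz": 0,"hand": 0},{"dx": 0,"dy": 0,"dz": 9,"wx": 0,"wy": 0,"wz": 0,"hand": 0}]'

```text
t: 4.42
position: [0.5307, -0.3488, 0.0921]
orientation: [-2.317, 2.122, -0.006]
force: [-0.9, -0.2, -0.8]
opening: 0.0112
```

```bash
python3 - <<'E'
from rig import bot
import cv2,pickle
from h import *
s=bot.observe();print(s['t'],s['position'],s['orientation'],s['opening'],s['force'])
p=bot.camera_params("wrist");im=bot.capture("wrist");cv2.imwrite("pics/w4.png",im);pickle.dump(p,open("w4.pkl","wb"))
b=im[150:350,130:390];cv2.imwrite("pics/w4b.png",cv2.resize(b,None,fx=3,fy=3,interpolation=cv2.INTER_CUBIC))
im=bot.capture("scene");cv2.imwrite("pics/s4.png",im)
b=im[100:300,150:400];cv2.imwrite("pics/s4b.png",cv2.resize(b,None,fx=3,fy=3,interpolation=cv2.INTER_CUBIC))
E
```

```text
4.425 [ 0.53067378 -0.34883989  0.09213142] [-2.31682479  2.12150237 -0.00578154] 0.011170033445739806 [-0.86477529 -0.19335817 -0.83931751]
```

View pics/w4b.png

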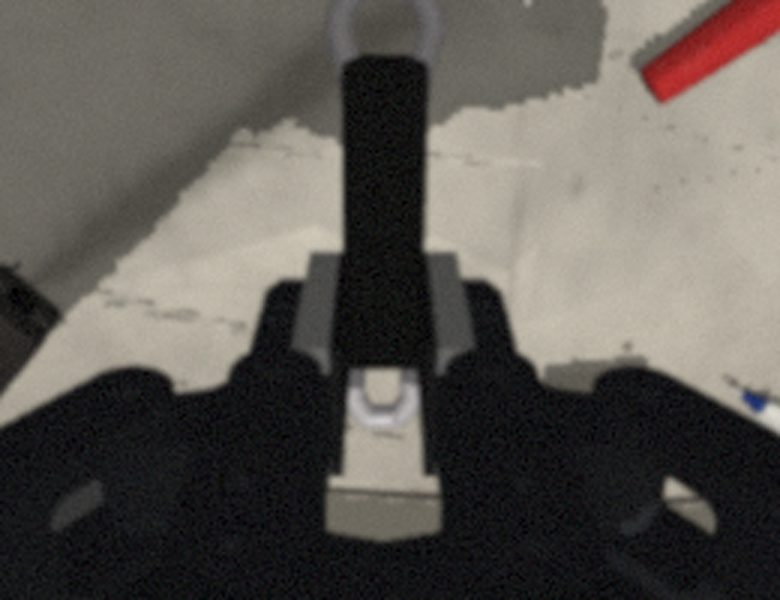

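View pics/s4b.png

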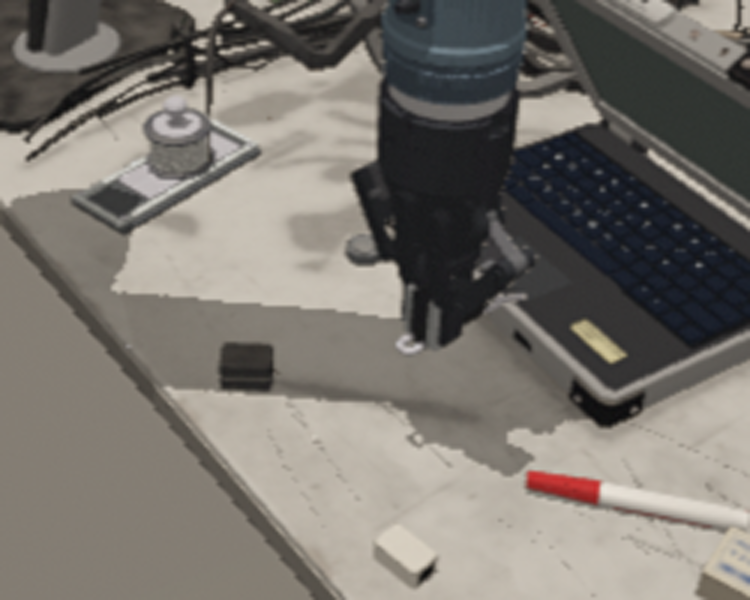

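Request:
step_arm --steps '[{"dx": -9.2,"dy": 33.4,"dz": 0,"wx": 0,"wy": 0,"wz": 8,"hand": 0},{"dx": -9.2,"dy": 33.4,"dz": 0,"wx": 0,"wy": 0,"wz": 8,"hand": 0},{"dx": -9.2,"dy": 33.4,"dz": 0,"wx": 0,"wy": 0,"wz": 8,"hand": 0},{"dx": -9.2,"dy": 33.4,"dz": 0,"wx": 0,"wy": 0,"wz": 8,"hand": 0},{"dx": -9.2,"dy": 33.4,"dz": 0,"wx": 0,"wy": 0,"wz": 8,"hand": 0},{"dx": -9.2,"dy": 33.4,"dz": 0,"wx": 0,"wy": 0,"wz": 8,"hand": 0},{"dx": -9.2,"dy": 33.4,"dz": 0,"wx": 0,"wy": 0,"wz": 8,"hand": 0},{"dx": -9.2,"dy": 33.4,"dz": 0,"wx": 0,"wy": 0,"wz": 8,"hand": 0},{"dx": -9.2,"dy": 33.4,"dz": 0,"wx": 0,"wy": 0,"wz": 8,"hand": 0},{"dx": -9.2,"dy": 33.4,"dz": 0,"wx": 0,"wy": 0,"wz": 8,"hand": 0}]'

```text
t: 5.78
position: [0.4378, -0.0148, 0.0902]
orientation: [2.458, -1.957, 0.0]
force: [-0.8, -0.4, -0.8]
opening: 0.0116
```

```bash
python3 - <<'E'
from rig import bot
import cv2,pickle
from h import *
s=bot.observe();print(s['t'],s['position'],s['orientation'],s['joints'],s['opening'],s['force'])
p=bot.camera_params("wrist");im=bot.capture("wrist");cv2.imwrite("pics/w5.png",im);pickle.dump((p,s),open("w5.pkl","wb"))
b=im[0:384,100:400];cv2.imwrite("pics/w5b.png",cv2.resize(im,(800,600),interpolation=cv2.INTER_CUBIC))
im=bot.capture("scene");cv2.imwrite("pics/s5.png",im)
b=im[60:260,130:330];cv2.imwrite("pics/s5b.png",cv2.resize(b,None,fx=3,fy=3,interpolation=cv2.INTER_CUBIC))
im=bot.capture("top");cv2.imwrite("pics/t5.png",im)
p4=pickle.load(open("w4.pkl","rb"));print("front4",fatz(p4,((385.5)/3-.5+130,57.5/3-.5+150),.0979))
E
```

```text
5.775 [ 0.4378398  -0.01480429  0.09023069] [ 2.45758031e+00 -1.95679854e+00  2.60738058e-04] [-1.78656610e-01  2.08033613e-01 -5.40577745e-01  8.22102377e-01
 -1.96795380e-04  2.73701526e+00] 0.011571591873022879 [-0.75790897 -0.3816396  -0.78754786]
front4 [ 0.57499573 -0.34496186  0.0979    ]
```

View pics/w5b.png

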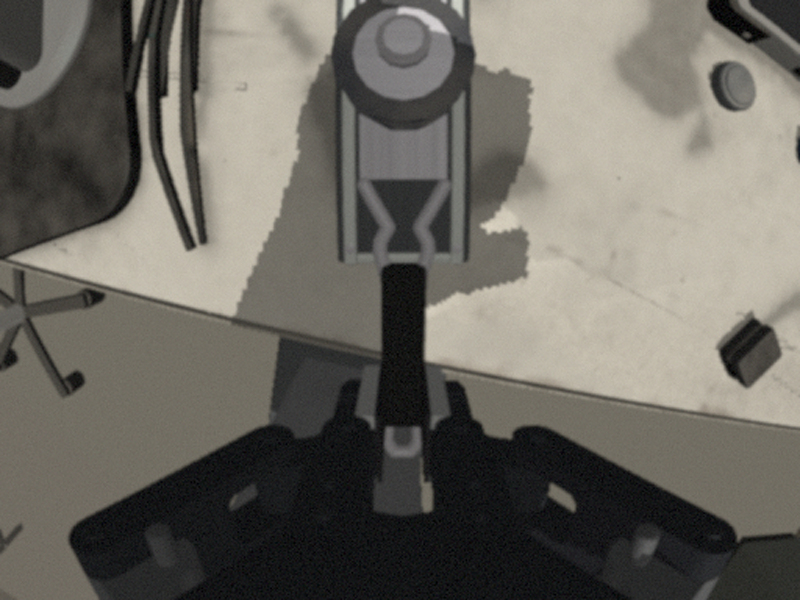

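View pics/s5b.png

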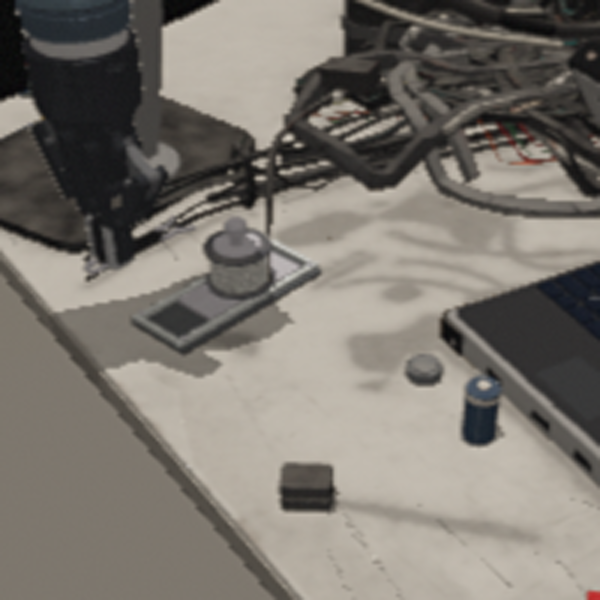

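```bash
python3 - <<'E'
import cv2
im=cv2.imread("pics/w5.png")
b=im[0:200,190:330];cv2.imwrite("pics/w5c.png",cv2.resize(b,None,fx=4,fy=4,interpolation=cv2.INTER_CUBIC)[:600])
cv2.imwrite("pics/w5d.png",cv2.resize(b,None,fx=4,fy=4,interpolation=cv2.INTER_CUBIC)[350:])
E
```

```text
(no output)
```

View pics/w5c.png

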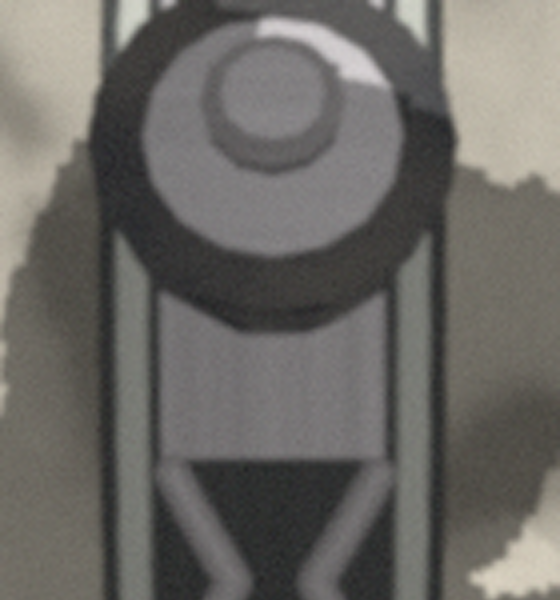

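View pics/w5d.png

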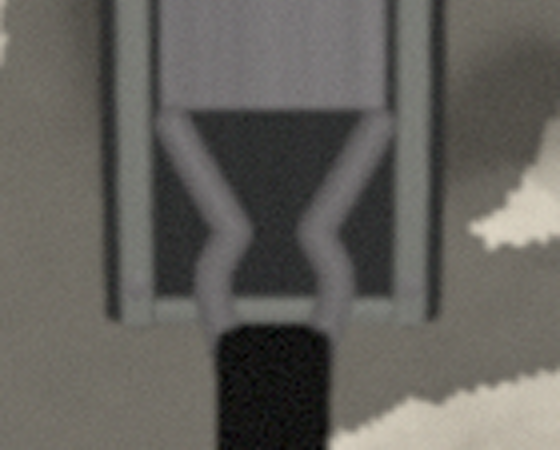

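```bash
python3 - <<'E'
from h import *
import pickle
p,s=pickle.load(open("w5.pkl","rb"))
q=lambda u,v,z:fatz(p,((u+.5)/4-.5+190,(v+.5)/4-.5),z)
tcp=s['position'];o=s['orientation']
h=2*np.arctan2(o[1],o[0])+np.pi/2
print("tool heading",np.degrees(h))
zc=tcp[2]-.0006+.0032
for th in (np.degrees(h),12.5,13,13.5):
    t=np.radians(th);e=np.array([np.cos(t),np.sin(t)]);n=np.array([-e[1],e[0]])
    def r(x): d=(x-tcp)[:2]; return (d@e*1e3).round(1),(d@n*1e3).round(1)
    print("th",th)
    print(" knob top",r(q(272,90,.071)),"washer",r(q(273.5,136,.048)),q(272,90,.071))
    print(" clip front corners",r(q(217,677,zc+.0032)),r(q(330,677,zc+.0032)))
    print(" eye legs",r(q(217,632,zc)),r(q(333,632,zc)),"tips",r(q(170,470,zc)),r(q(378,470,zc)),"bulge",r(q(235,580,zc)),r(q(315,580,zc)))
    print(" edges L",r(q(110,240,.0)),r(q(112,660,.0))," R",r(q(438,240,0)),r(q(436,660,0)))
    print(" rails topL",r(q(136,300,.01)),r(q(136,640,.01)),"R",r(q(412,300,.01)),r(q(409,640,.01)))
E
```

```text
tool heading 12.944307127993717
th 12.944307127993717
 knob top (np.float64(121.0), np.float64(0.2)) washer (np.float64(120.5), np.float64(-0.1)) [0.55576819 0.01249072 0.071     ]
 clip front corners (np.float64(44.5), np.float64(6.6)) (np.float64(44.5), np.float64(-6.5))
 eye legs (np.float64(49.3), np.float64(6.7)) (np.float64(49.3), np.float64(-7.0)) tips (np.float64(68.5), np.float64(12.0)) (np.float64(68.5), np.float64(-12.1)) bulge (np.float64(55.5), np.float64(4.5)) (np.float64(55.5), np.float64(-4.8))
 edges L (np.float64(112.8), np.float64(31.3)) (np.float64(29.5), np.float64(32.0))  R (np.float64(112.9), np.float64(-31.8)) (np.float64(29.6), np.float64(-32.5))
 rails topL (np.float64(99.3), np.float64(25.1)) (np.float64(35.1), np.float64(25.9)) R (np.float64(99.3), np.float64(-25.6)) (np.float64(35.1), np.float64(-25.8))
th 12.5
 knob top (np.float64(121.0), np.float64(1.1)) washer (np.float64(120.5), np.float64(0.9)) [0.55576819 0.01249072 0.071     ]
 clip front corners (np.float64(44.5), np.float64(6.9)) (np.float64(44.6), np.float64(-6.2))
 eye legs (np.float64(49.3), 
[... 1435 characters left out ...]
)) [0.55576819 0.01249072 0.071     ]
 clip front corners (np.float64(44.6), np.float64(6.2)) (np.float64(44.5), np.float64(-7.0))
 eye legs (np.float64(49.4), np.float64(6.2)) (np.float64(49.3), np.float64(-7.5)) tips (np.float64(68.6), np.float64(11.4)) (np.float64(68.4), np.float64(-12.8)) bulge (np.float64(55.6), np.float64(4.0)) (np.float64(55.5), np.float64(-5.4))
 edges L (np.float64(113.1), np.float64(30.2)) (np.float64(29.9), np.float64(31.7))  R (np.float64(112.6), np.float64(-32.9)) (np.float64(29.2), np.float64(-32.8))
 rails topL (np.float64(99.6), np.float64(24.2)) (np.float64(35.4), np.float64(25.6)) R (np.float64(99.1), np.float64(-26.5)) (np.float64(34.9), np.float64(-26.1))
```

Request:
step_arm --steps '[{"dx": 0,"dy": 0,"dz": -2,"wx": 0,"wy": 0,"wz": 0,"hand": 0},{"dx": 0,"dy": 0,"dz": -3.9,"wx": 0,"wy": 0,"wz": 0,"hand": 0},{"dx": 0,"dy": 0,"dz": -3.9,"wx": 0,"wy": 0,"wz": 0,"hand": 0},{"dx": 1.46,"dy": 0.34,"dz": -3.9,"wx": 0,"wy": 0,"wz": 0,"hand": 0},{"dx": 2.44,"dy": 0.56,"dz": -3.9,"wx": 0,"wy": 0,"wz": 0,"hand": 0},{"dx": 2.92,"dy": 0.67,"dz": -3.9,"wx": 0,"wy": 0,"wz": 0,"hand": 0},{"dx": 2.92,"dy": 0.67,"dz": -3.9,"wx": 0,"wy": 0,"wz": 0,"hand": 0}]'

```text
t: 6.8
position: [0.4675, -0.0072, 0.0516]
orientation: [-2.459, 1.954, -0.001]
force: [-0.9, 0.7, -0.9]
opening: 0.0115
```

```bash
cat > look.py <<'E'
from rig import bot
import cv2,pickle,sys
from h import *
n=sys.argv[1]
s=bot.observe();print(s['t'],s['position'],s['orientation'],s['opening'],s['force'])
p=bot.camera_params("wrist");im=bot.capture("wrist");cv2.imwrite(f"pics/w{n}.png",im);pickle.dump((p,s),open(f"w{n}.pkl","wb"))
b=im[60:210,170:345];cv2.imwrite(f"pics/w{n}c.png",cv2.resize(b,None,fx=4,fy=4,interpolation=cv2.INTER_CUBIC))
im=bot.capture("scene");cv2.imwrite(f"pics/s{n}.png",im)
b=im[110:170,150:240];cv2.imwrite(f"pics/s{n}c.png",cv2.resize(b,None,fx=8,fy=8,interpolation=cv2.INTER_CUBIC))
E
python3 look.py 6
```

```text
6.8 [ 0.46753221 -0.00716555  0.05162291] [-2.45945793e+00  1.95419251e+00 -1.23698361e-03] 0.011514318323892792 [-0.86927375  0.68072947 -0.93294172]
```

View pics/w6c.png

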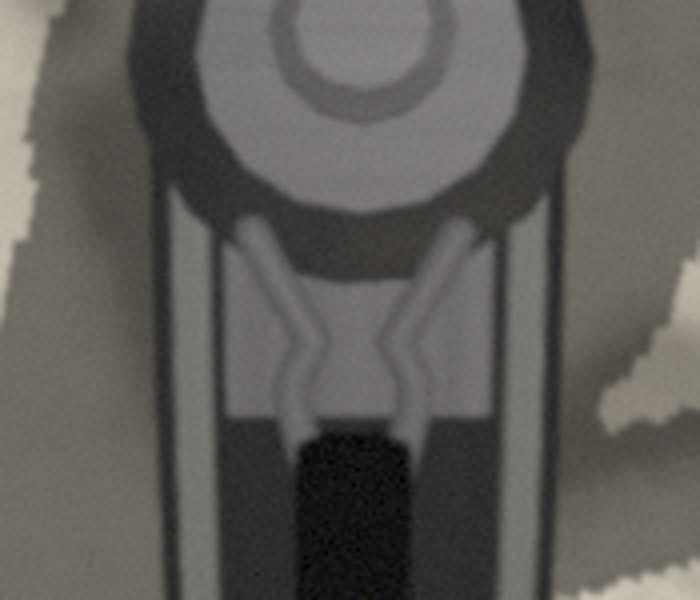

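View pics/s6c.png

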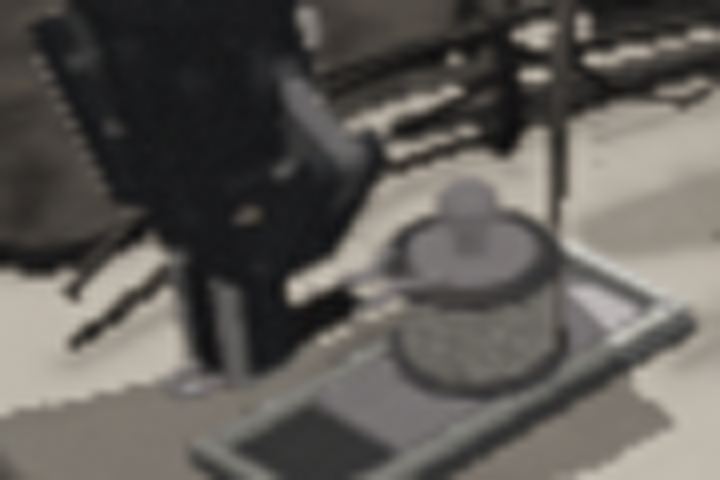

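Request:
step_arm --steps '[{"dx": 0.8,"dy": 0.1,"dz": -0.05,"wx": 0,"wy": 0,"wz": 0,"hand": 0},{"dx": 1.5,"dy": 0.26,"dz": -0.05,"wx": 0,"wy": 0,"wz": 0,"hand": 0},{"dx": 2.0,"dy": 0.37,"dz": -0.05,"wx": 0,"wy": 0,"wz": 0,"hand": 0},{"dx": 2.36,"dy": 0.46,"dz": -0.05,"wx": 0,"wy": 0,"wz": 0,"hand": 0},{"dx": 2.36,"dy": 0.46,"dz": -0.05,"wx": 0,"wy": 0,"wz": 0,"hand": 0}]'

```text
t: 7.52
position: [0.4906, -0.0026, 0.0508]
orientation: [2.459, -1.955, 0.0]
force: [0.1, 0.6, -0.2]
opening: 0.0117
```

```bash
python3 look.py 7
```

```text
7.525 [ 0.49058792 -0.00257066  0.05080619] [ 2.45945686e+00 -1.95458679e+00  2.65571371e-04] 0.011654422449637198 [ 0.11512262  0.59072791 -0.1646116 ]
```

View pics/w7c.png

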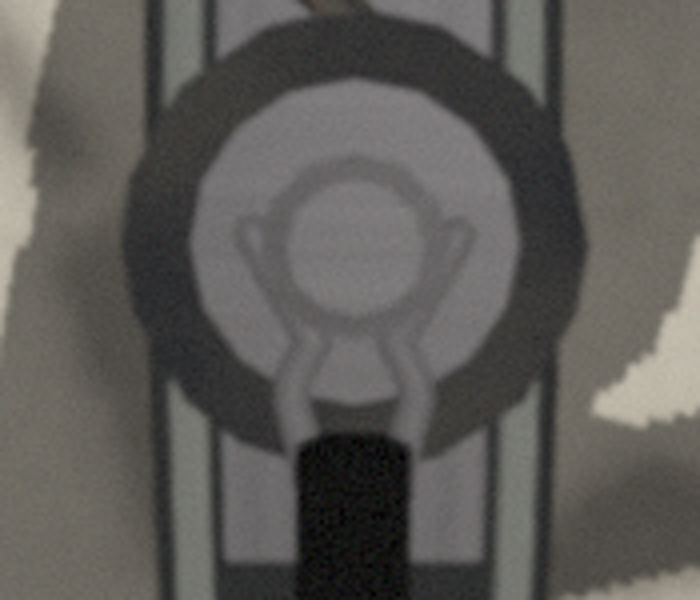

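View pics/s7c.png

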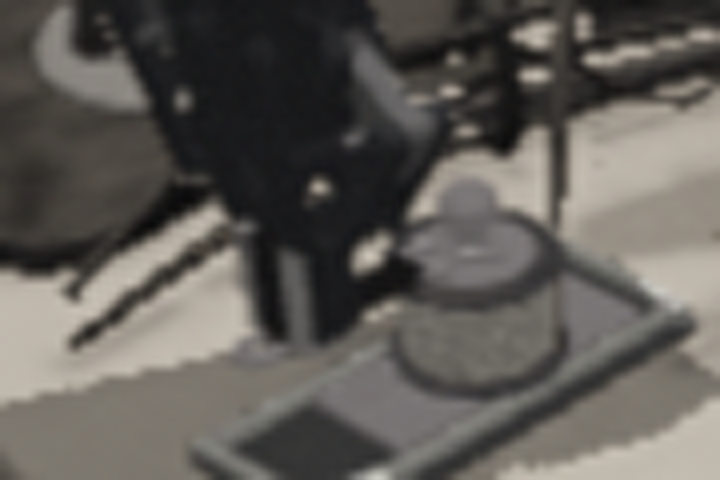

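Request:
step_arm --steps '[{"dx": 0.2,"dy": 0.04,"dz": 0,"wx": 0,"wy": 0,"wz": 0,"hand": 0},{"dx": 0.39,"dy": 0.09,"dz": 0,"wx": 0,"wy": 0,"wz": 0,"hand": 0},{"dx": 0.58,"dy": 0.13,"dz": 0,"wx": 0,"wy": 0,"wz": 0,"hand": 0},{"dx": 0.68,"dy": 0.16,"dz": 0,"wx": 0,"wy": 0,"wz": 0,"hand": 0},{"dx": 0.78,"dy": 0.18,"dz": 0,"wx": 0,"wy": 0,"wz": 0,"hand": 0}]'

```text
t: 8.25
position: [0.4972, -0.0009, 0.0505]
orientation: [2.458, -1.954, -0.002]
force: [-2.2, -0.3, -0.2]
opening: 0.012
```

Request:
step_arm --steps '[{"dx": 0.1,"dy": 0.02,"dz": 0,"wx": 0,"wy": 0,"wz": 0,"hand": 0},{"dx": 0.2,"dy": 0.04,"dz": 0,"wx": 0,"wy": 0,"wz": 0,"hand": 0}]'

```text
t: 8.5
position: [0.4997, -0.0004, 0.0507]
orientation: [2.459, -1.955, -0.001]
force: [-2.1, -0.1, -0.3]
opening: 0.0116
```

Request:
step_arm --steps '[{"dx": 0.1,"dy": 0.02,"dz": 0,"wx": 0,"wy": 0,"wz": 0,"hand": 0},{"dx": 0.2,"dy": 0.05,"dz": 0,"wx": 0,"wy": 0,"wz": 0,"hand": 0}]'

```text
t: 8.75
position: [0.502, 0.0001, 0.0508]
orientation: [2.459, -1.955, -0.0]
force: [-1.4, -0.8, -1.7]
opening: 0.0115
```

```bash
python3 look.py 8
```

```text
8.75 [5.02039728e-01 8.94442204e-05 5.07558164e-02] [ 2.45913285e+00 -1.95470485e+00 -1.73553651e-04] 0.011531561781212325 [-1.42933434 -0.77624534 -1.72152057]
```

View pics/w8c.png

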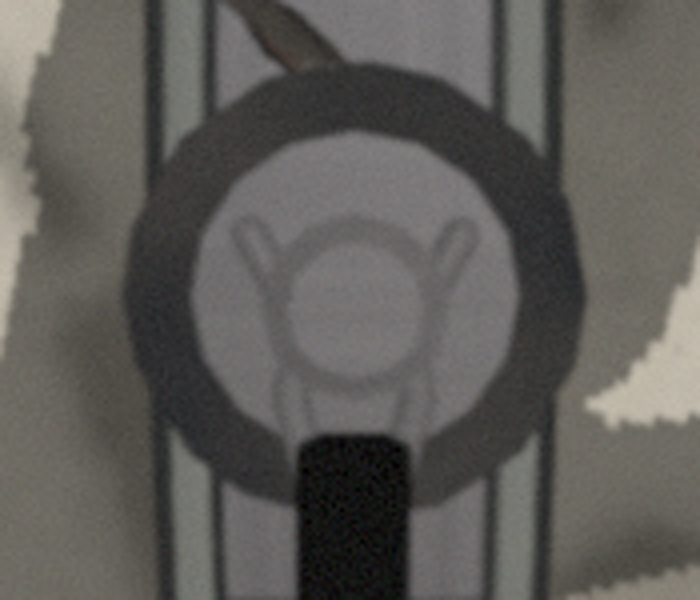

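Request:
step_arm --steps '[{"dx": 0.1,"dy": 0.02,"dz": 0,"wx": 0,"wy": 0,"wz": 0,"hand": 0},{"dx": 0.2,"dy": 0.05,"dz": 0,"wx": 0,"wy": 0,"wz": 0,"hand": 0}]'

```text
t: 9.1
position: [0.5041, 0.0006, 0.0508]
orientation: [2.459, -1.955, 0.0]
force: [-1.9, -0.7, -1.5]
opening: 0.0116
```

Request:
step_arm --steps '[{"dx": 0.1,"dy": 0.02,"dz": 0,"wx": 0,"wy": 0,"wz": 0,"hand": 0},{"dx": 0.2,"dy": 0.05,"dz": 0,"wx": 0,"wy": 0,"wz": 0,"hand": 0}]'

```text
t: 9.35
position: [0.5057, 0.001, 0.0507]
orientation: [2.459, -1.954, -0.001]
force: [-3.9, -2.0, -0.2]
opening: 0.0115
```

```bash
python3 look.py 9
```

```text
9.35 [0.50574921 0.00101821 0.05073071] [ 2.45868212e+00 -1.95444825e+00 -6.41521989e-04] 0.011532803060629837 [-3.93559328 -1.99231374 -0.24716796]
```

View pics/w9c.png

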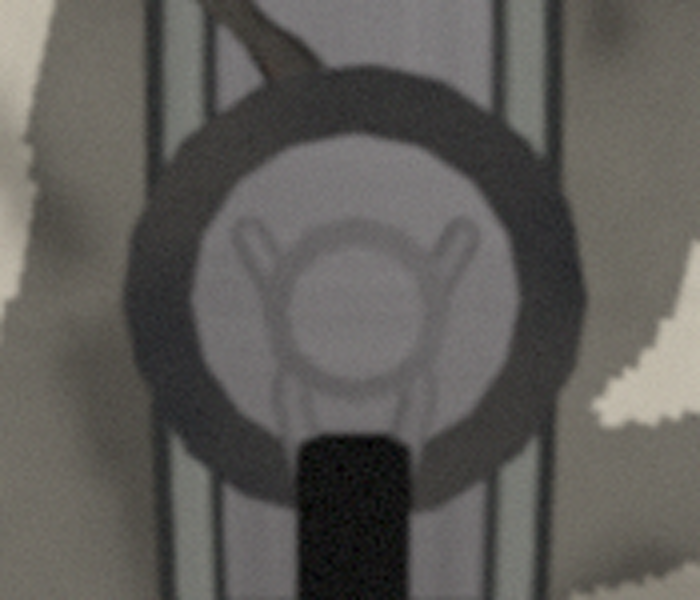

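View pics/s9c.png

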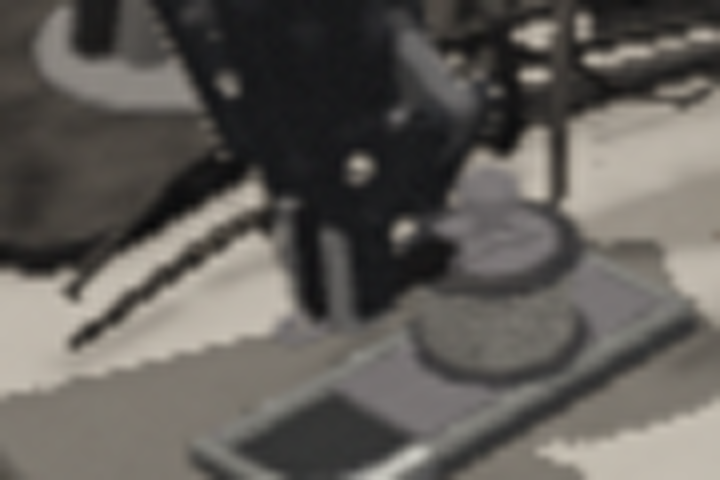

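```bash
cat > rel.py <<'E'
import pickle,sys
from h import *
def rel(n,u,v):
    p,s=pickle.load(open(f"w{n}.pkl","rb"));tcp=s['position'];o=s['orientation']
    t=2*np.arctan2(o[1],o[0])+np.pi/2
    if o[0]<0:t-=0
    e=np.array([np.cos(t),np.sin(t)]);nn=np.array([-e[1],e[0]])
    x=fatz(p,((u+.5)/4-.5+170,(v+.5)/4-.5+60),.071)
    d=(x-tcp)[:2];return x.round(4),(d@e*1e3-49.3).round(1),(d@nn*1e3).round(1)
for a in sys.argv[1:]:
    n,u,v=map(int,a.split(','));print(n,rel(n,u,v))
E
python3 rel.py 7,355,248 8,355,310 9,356,314
```

```text
7 (array([0.5558, 0.0124, 0.071 ]), np.float64(17.6), np.float64(-0.1))
8 (array([0.561 , 0.0136, 0.071 ]), np.float64(11.2), np.float64(-0.1))
9 (array([0.5644, 0.0144, 0.071 ]), np.float64(10.8), np.float64(-0.2))
```

Request:
step_arm --steps '[{"dx": 0.05,"dy": 0.01,"dz": 0,"wx": 0,"wy": 0,"wz": 0,"hand": 0},{"dx": 0.1,"dy": 0.02,"dz": 0,"wx": 0,"wy": 0,"wz": 0,"hand": 0}]'

```text
t: 9.7
position: [0.5061, 0.0012, 0.0505]
orientation: [2.458, -1.954, -0.002]
force: [-5.1, -1.9, -0.2]
opening: 0.0119
```

Request:
step_arm --steps '[{"dx": 0.05,"dy": 0.01,"dz": 0,"wx": 0,"wy": 0,"wz": 0,"hand": 0},{"dx": 0.1,"dy": 0.02,"dz": 0,"wx": 0,"wy": 0,"wz": 0,"hand": 0}]'

```text
t: 9.95
position: [0.5062, 0.0013, 0.0502]
orientation: [2.457, -1.953, -0.004]
force: [-6.8, -2.5, 0.8]
opening: 0.0118
```

Request:
step_arm --steps '[{"dx": 0.05,"dy": 0.01,"dz": 0,"wx": 0,"wy": 0,"wz": 0,"hand": 0},{"dx": 0.1,"dy": 0.02,"dz": 0,"wx": 0,"wy": 0,"wz": 0,"hand": 0}]'

```text
t: 10.2
position: [0.5066, 0.0014, 0.05]
orientation: [2.456, -1.953, -0.005]
force: [-7.1, -2.6, 0.8]
opening: 0.012
```

Request:
step_arm --steps '[{"dx": 0.05,"dy": 0.01,"dz": 0.05,"wx": 0,"wy": 0,"wz": 0,"hand": 0},{"dx": 0.1,"dy": 0.02,"dz": 0.05,"wx": 0,"wy": 0,"wz": 0,"hand": 0}]'

```text
t: 10.45
position: [0.5066, 0.0015, 0.0501]
orientation: [2.455, -1.952, -0.007]
force: [-9.1, -3.9, 0.5]
opening: 0.0118
```

Request:
step_arm --steps '[{"dx": 0.05,"dy": 0.01,"dz": 0,"wx": 0,"wy": 0,"wz": 0,"hand": 0},{"dx": 0.1,"dy": 0.02,"dz": 0,"wx": 0,"wy": 0,"wz": 0,"hand": 0}]'

```text
t: 10.7
position: [0.5079, 0.0018, 0.0502]
orientation: [2.455, -1.953, -0.006]
force: [-5.0, -2.4, -0.2]
opening: 0.0118
```

```bash
python3 look.py 10
```

```text
10.7 [0.50794491 0.00179964 0.05019477] [ 2.45546638 -1.95279867 -0.00624801] 0.01182342741120865 [-5.0499222  -2.38188647 -0.23459445]
```

View pics/w10c.png

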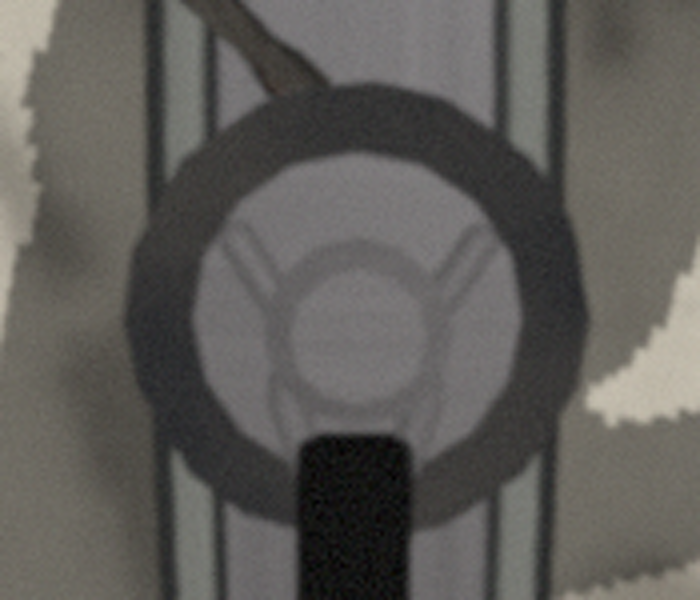

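```bash
python3 rel.py 10,359,337
```

```text
10 (array([0.5645, 0.0143, 0.071 ]), np.float64(8.7), np.float64(-0.5))
```

Request:
step_arm --steps '[{"dx": 0.05,"dy": 0.01,"dz": 0,"wx": 0,"wy": 0,"wz": 0,"hand": 0},{"dx": 0.1,"dy": 0.02,"dz": 0,"wx": 0,"wy": 0,"wz": 0,"hand": 0}]'

```text
t: 11.05
position: [0.5149, 0.0027, 0.0523]
orientation: [-2.457, 1.952, -0.005]
force: [1.6, 0.5, -0.4]
opening: 0.0119
```

Request:
step_arm --steps '[{"dx": 0.05,"dy": 0.01,"dz": 0,"wx": 0,"wy": 0,"wz": 0,"hand": 0},{"dx": 0.05,"dy": 0.01,"dz": 0,"wx": 0,"wy": 0,"wz": 0,"hand": 0}]'

```text
t: 11.3
position: [0.514, 0.0025, 0.052]
orientation: [-2.458, 1.954, -0.003]
force: [1.7, 2.0, 0.6]
opening: 0.0121
```

```bash
python3 look.py 11
```

```text
11.3 [0.51400416 0.00248256 0.05195796] [-2.45819084  1.95352109 -0.0030447 ] 0.012069794671940696 [1.72330553 1.96464796 0.56678013]
```

View pics/w11c.png

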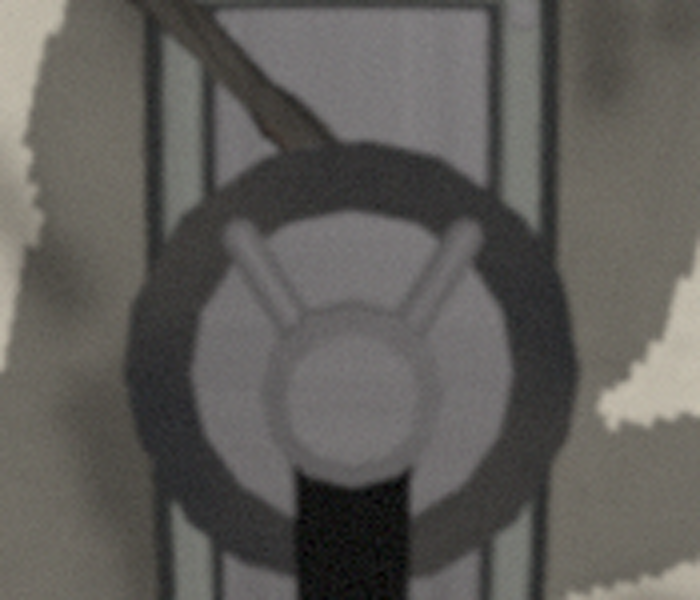

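```bash
python3 rel.py 11,352,400
```

```text
11 (array([0.5636, 0.0142, 0.071 ]), np.float64(1.6), np.float64(0.2))
```

View pics/s11c.png

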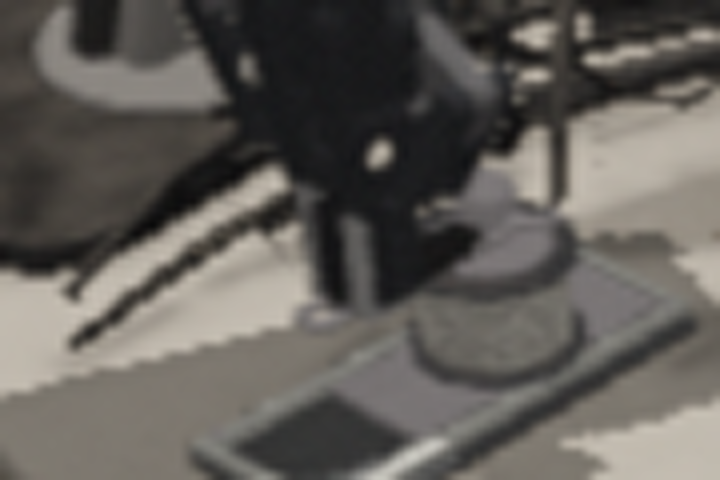

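Request:
step_arm --steps '[{"dx": 0.05,"dy": 0.01,"dz": -0.05,"wx": 0,"wy": 0,"wz": 0,"hand": 0},{"dx": 0.1,"dy": 0.02,"dz": -0.05,"wx": 0,"wy": 0,"wz": 0,"hand": 0},{"dx": 0.1,"dy": 0.02,"dz": -0.05,"wx": 0,"wy": 0,"wz": 0,"hand": 0}]'

```text
t: 11.78
position: [0.5135, 0.0025, 0.0507]
orientation: [2.459, -1.955, 0.0]
force: [2.0, 0.2, 0.6]
opening: 0.0119
```

Request:
step_arm --steps '[{"dx": 0.05,"dy": 0.01,"dz": 0,"wx": 0,"wy": 0,"wz": 0,"hand": 0},{"dx": 0.1,"dy": 0.02,"dz": 0,"wx": 0,"wy": 0,"wz": 0,"hand": 0}]'

```text
t: 12.02
position: [0.5139, 0.0027, 0.0506]
orientation: [2.458, -1.954, -0.001]
force: [0.1, 0.3, -0.7]
opening: 0.0117
```

```bash
python3 look.py 12
```

```text
12.025 [0.51390244 0.00265291 0.05055792] [ 2.45823350e+00 -1.95432526e+00 -1.25506200e-03] 0.01168338823785272 [ 0.0804862   0.32353489 -0.66103178]
```

View pics/w12c.png

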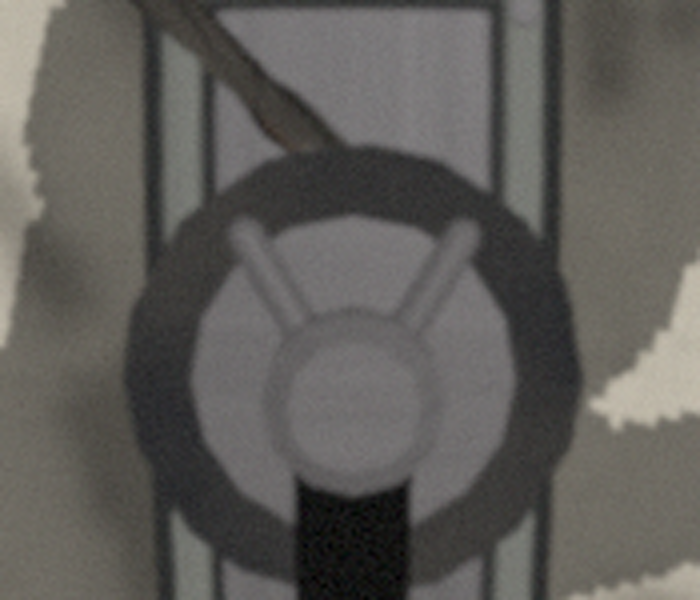

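Request:
step_arm --steps '[{"dx": 0.05,"dy": 0.01,"dz": 0,"wx": 0,"wy": 0,"wz": 0,"hand": 0},{"dx": 0.1,"dy": 0.02,"dz": 0,"wx": 0,"wy": 0,"wz": 0,"hand": 0}]'

```text
t: 12.38
position: [0.5152, 0.0029, 0.0506]
orientation: [2.459, -1.955, -0.001]
force: [-0.8, -0.6, -0.2]
opening: 0.0118
```

Request:
step_arm --steps '[{"dx": 0.05,"dy": 0.01,"dz": 0,"wx": 0,"wy": 0,"wz": 0,"hand": 0},{"dx": 0.1,"dy": 0.02,"dz": 0,"wx": 0,"wy": 0,"wz": 0,"hand": 0}]'

```text
t: 12.62
position: [0.5157, 0.0031, 0.0505]
orientation: [2.458, -1.954, -0.002]
force: [-3.0, -0.1, -0.9]
opening: 0.0114
```

```bash
python3 rel.py 12,353,406
```

```text
12 (array([0.5632, 0.0142, 0.071 ]), np.float64(1.3), np.float64(0.1))
```

Request:
step_arm --steps '[{"dx": 0.05,"dy": 0.01,"dz": 0,"wx": 0,"wy": 0,"wz": 0,"hand": 0},{"dx": 0.1,"dy": 0.02,"dz": 0,"wx": 0,"wy": 0,"wz": 0,"hand": 0}]'

```text
t: 12.88
position: [0.5169, 0.0033, 0.0506]
orientation: [2.458, -1.954, -0.002]
force: [-3.0, -1.1, -0.1]
opening: 0.0119
```

```bash
python3 look.py 13
```

```text
12.875 [0.51686101 0.00334776 0.05056047] [ 2.45840297e+00 -1.95429068e+00 -1.51575860e-03] 0.01185932560971606 [-3.04597461 -1.1440322  -0.09117939]
```

View pics/w13c.png

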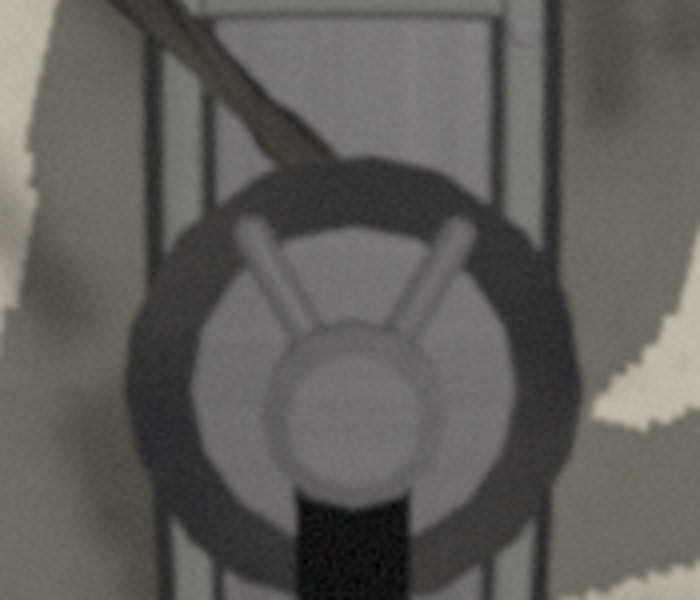

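```bash
python3 rel.py 13,353,419
```

```text
13 (array([0.5648, 0.0146, 0.071 ]), np.float64(-0.0), np.float64(0.1))
```

Request:
step_arm --steps '[{"dx": 0.05,"dy": 0.01,"dz": 0,"wx": 0,"wy": 0,"wz": 0,"hand": 0},{"dx": 0.05,"dy": 0.01,"dz": 0,"wx": 0,"wy": 0,"wz": 0,"hand": 0}]'

```text
t: 13.22
position: [0.5169, 0.0034, 0.0505]
orientation: [2.458, -1.954, -0.002]
force: [-5.6, -0.7, 0.1]
opening: 0.0118
```

Request:
step_arm --steps '[{"dx": 0.05,"dy": 0.01,"dz": 0,"wx": 0,"wy": 0,"wz": 0,"hand": 0},{"dx": 0.05,"dy": 0.01,"dz": 0,"wx": 0,"wy": 0,"wz": 0,"hand": 0}]'

```text
t: 13.48
position: [0.5169, 0.0034, 0.0503]
orientation: [2.457, -1.954, -0.003]
force: [-5.3, -0.9, 1.2]
opening: 0.0118
```

Request:
step_arm --steps '[{"dx": -0.12,"dy": -0.03,"dz": 0,"wx": 0,"wy": 0,"wz": 0,"hand": 0},{"dx": -0.12,"dy": -0.03,"dz": 0,"wx": 0,"wy": 0,"wz": 0,"hand": 0}]'

```text
t: 13.72
position: [0.5169, 0.0034, 0.0506]
orientation: [2.459, -1.955, -0.001]
force: [-3.9, -1.2, -0.5]
opening: 0.0118
```

Request:
step_arm --steps '[{"dx": 0,"dy": 0,"dz": 0,"wx": 0,"wy": 0,"wz": 0,"hand": 0.2},{"dx": 0,"dy": 0,"dz": 0,"wx": 0,"wy": 0,"wz": 0,"hand": 0.3},{"dx": 0,"dy": 0,"dz": 0,"wx": 0,"wy": 0,"wz": 0,"hand": 0.5},{"dx": 0,"dy": 0,"dz": 0,"wx": 0,"wy": 0,"wz": 0,"hand": 0.5},{"dx": 0,"dy": 0,"dz": 0,"wx": 0,"wy": 0,"wz": 0,"hand": 0.5}]'

```text
t: 14.35
position: [0.5176, 0.0033, 0.0509]
orientation: [-2.459, 1.955, -0.001]
force: [0.4, 0.1, -0.1]
opening: 0.0427
```

```bash
python3 look.py 14
```

```text
14.35 [0.51759303 0.00326564 0.05089835] [-2.45917316e+00  1.95473928e+00 -5.30272638e-04] 0.042652813781089684 [ 0.43388031  0.08824869 -0.12666458]
```

View pics/w14c.png

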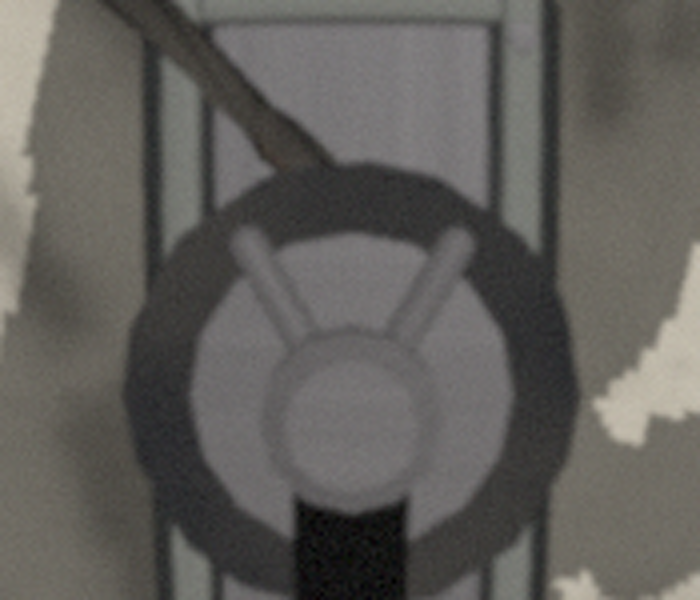

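View pics/s14c.png

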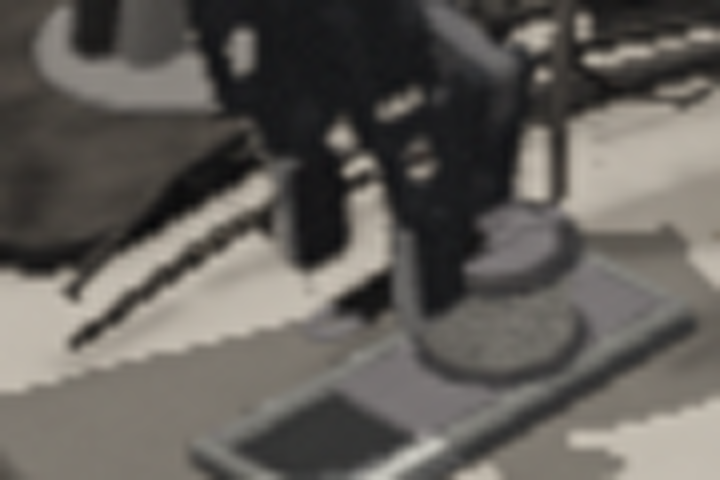

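Clip is snapped on, released, and still in place. Retreating upward.

Request:
step_arm --steps '[{"dx": 0,"dy": 0,"dz": 1.5,"wx": 0,"wy": 0,"wz": 0,"hand": 0.5},{"dx": 0,"dy": 0,"dz": 4,"wx": 0,"wy": 0,"wz": 0,"hand": 0.5},{"dx": -2,"dy": -0.5,"dz": 8,"wx": 0,"wy": 0,"wz": 0,"hand": 0.5},{"dx": -5,"dy": -1,"dz": 10,"wx": 0,"wy": 0,"wz": 0,"hand": 0.5},{"dx": -5,"dy": -1,"dz": 10,"wx": 0,"wy": 0,"wz": 0,"hand": 0.5},{"dx": -5,"dy": -1,"dz": 10,"wx": 0,"wy": 0,"wz": 0,"hand": 0.5},{"dx": -5,"dy": -1,"dz": 10,"wx": 0,"wy": 0,"wz": 0,"hand": 0.5}]'

```text
t: 15.32
position: [0.4677, -0.0066, 0.1504]
orientation: [2.459, -1.954, -0.001]
force: [0.4, -0.5, 0.2]
opening: 0.0425
```

```bash
python3 look.py 15; python3 - <<'E'
import cv2
im=cv2.imread("pics/w15.png");cv2.imwrite("pics/w15b.png",cv2.resize(im[0:200,170:345],None,fx=3,fy=3,interpolation=cv2.INTER_CUBIC))
E
```

```text
15.325 [ 0.46767875 -0.0066245   0.1503641 ] [ 2.45927103e+00 -1.95444023e+00 -6.92114631e-04] 0.04248964184561702 [ 0.4390391  -0.54488696  0.15585857]
```

View pics/w15b.png

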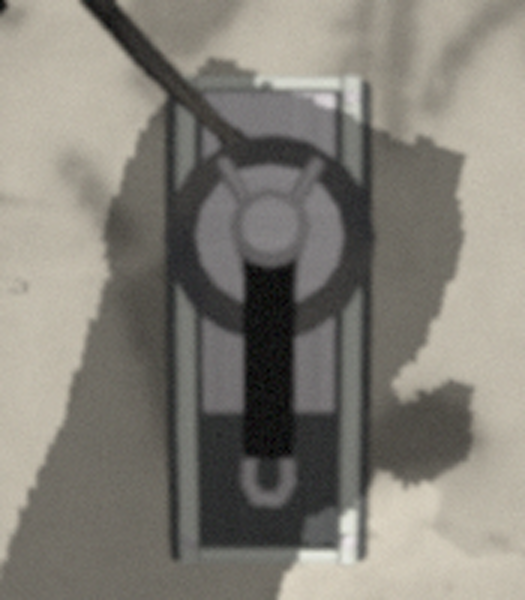

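View pics/s15c.png

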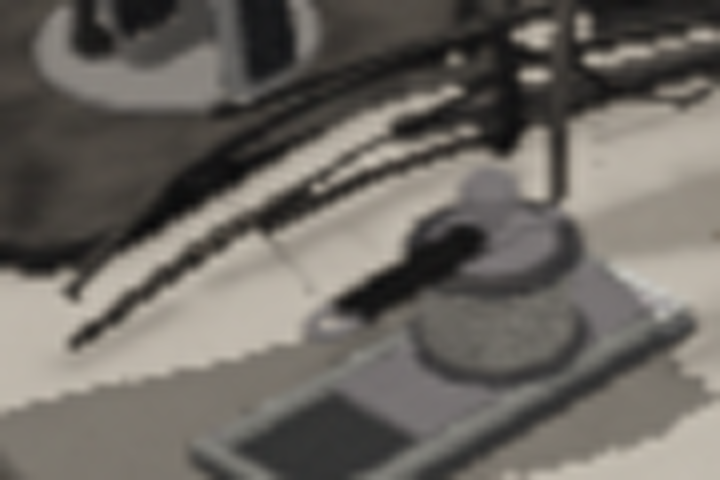

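```bash
python3 - <<'E'
import pickle
from h import *
p,s=pickle.load(open("w15.pkl","rb"))
t=np.radians(12.95);e=np.array([np.cos(t),np.sin(t)]);n=np.array([-e[1],e[0]])
q=lambda u,v,z:fatz(p,((u+.5)/3-.5+170,(v+.5)/3-.5),z)[:2]
k=q(270,223,.071);w=q(270.5,239,.048);print("knob",k,"washer",w)
for nm,u,v,z in (("rear",269,457,.056),("loopback",269,506,.052),("tipL",226,163,.0515),("tipR",315,163,.0515)):
    d=q(u,v,z)-k;print(nm,(d@e*1e3).round(1),(d@n*1e3).round(1))
E
```

```text
knob [0.56462647 0.01450261] washer [0.56324598 0.01388557]
rear -60.4 0.0
loopback -74.4 -0.0
tipL 19.2 11.5
tipR 19.3 -12.0
```

```bash
python3 - <<'E'
from rig import bot
import cv2
im=bot.capture("top");cv2.imwrite("pics/t15.png",im)
cv2.imwrite("pics/t15b.png",cv2.resize(im[140:240,140:400],None,fx=3,fy=3,interpolation=cv2.INTER_CUBIC))
E
```

```text
(no output)
```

View pics/t15b.png

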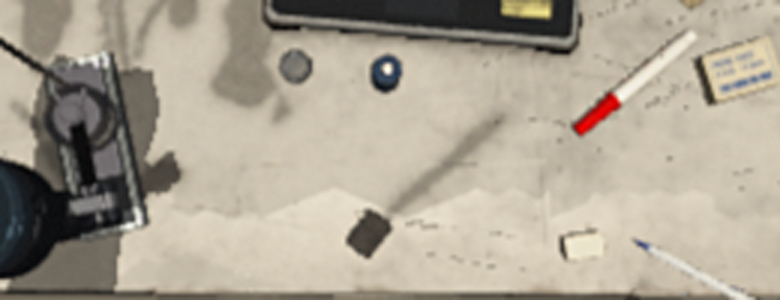

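```bash
python3 - <<'E'
from rig import bot
print(bot.close_job())
E
```

```text
the job is handed in; nothing more can be done
None
```

The clip is snapped onto the spindle, fully home and released, and the job is handed in at about 15.4 s of the 48 s. No verdict came back.

- **Pushing on:** I gripped the tail at x ≈ -8 mm and turned the clip to the slot's heading of about 13°. The spindle slid with about 2 N of drag to the slot's end. The highest force I read while the legs spread was about 10 N, then the snap came and the force dropped.
- **Seating:** After the snap the arm drew the spindle back about 1 mm. I pushed it home again until the position stopped and the force rose to about 5.6 N, then eased off and let go.
- **Last checks:** By the wrist camera the eye is within about 1 mm of the spindle axis. The clip stayed in the groove when released. It looks level in the scene view, though I did not measure its tilt or its height in the groove. The bystanders stand where they were by eye, and the gripper is clear of everything.
- **Checks that disagreed:**
  - The washer's centre in the last wrist picture came out about 1.5 mm from the knob's. I put that down to reading the pixels.
  - The opening read 11.5 mm on the 14 mm tail, but the grip held throughout.
- **Not seen:** Forces were read only at the end of each move call, so a short peak in between would not show.
- **Refused call:** My first move call was refused by the argument check before anything moved, and I sent it again with every field filled in.

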